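# Square a bench pin into the corner of the sawing jig

### The job

Set the slotted beech bench pin up for sawing: push it across the jig's board until its long side lies flush against the back rail, then push it along the rail until its plain end is home against the length stop's sprung pad, and leave it there, flush with the rail and still bearing on the pad. Press it home gently, do not ram the stop or touch it with the gripper, and leave the offcut and the tins where they are.

Things in the scene. Friction and masses are not known exactly. Their poses are not given: they have to be found in the camera images.
- jig: Sawing jig, fixed: plywood board 270 x 400 x 12 mm (x, y, z) with a dark wooden back rail along its far edge. Origin: centre of the board's underside; x points across the board to the rail, y along the rail to the stop's side, z up. Rail: face at x = +110 mm, 22 mm thick, 32 mm above the board, full length. 
- rail_face (a point): Point on the rail's face at board level, half way along the rail; axes of jig.
- stop: Length stop. Origin: its fixed scale bar on the rail's top, at x = +121, y = +125 mm of jig. On the bar an aluminium arm (28 mm wide, 70 mm out from the rail, 30 mm high) is clamped, with a flat sprung steel pad 60 x 22 mm on its -y side that yields 4 mm (1.5 N), then is solid. The pad's face is set anywhere from y = +80 to +130 mm of the jig, not reported: look or feel for it.
- pin: Bench pin, a loose beech block 92 x 130 x 24 mm (x, y, z), about 0.25 kg, lying on the jig's board; too wide for the gripper. Origin: centre of its underside. A slot 14 mm wide and 42 mm deep is cut into the middle of its -y end; its +y end and its long sides are plain. The long side at x = +46 mm goes to the rail, the end at y = +65 mm to the stop.
- pin_a (a point): Point at half height on the pin's edge between rail side and plain end (x = +46, y = +65 mm of pin); axes of pin.
- pin_b (a point): Point at half height on the pin's edge between rail side and slotted end (x = +46, y = -65 mm of pin); axes of pin.
- pin_end (a point): Middle of the pin's plain end, half height (y = +65 mm of pin); axes of pin.
- offcut: Bystander: loose beech offcut 60 x 45 x 18 mm, lying on the near corner of the jig's board on the stop's side. Origin: centre of its underside, x along its length.
- tin_low: Bystander: round dark tin of cut stones, 72 mm across, 28 mm high (stones to 34 mm), on the table to the left. Origin: centre of its underside.
- tin_tall: Bystander: round dark tin with brass top, 56 mm across, 60 mm high, on the table to the right. Origin: centre of its underside.
There are look-alikes about, which are no part of the job. What is shaped like the pin but green or turquoise is not meant.

How it is judged:
By the outcome, as a careful person would: the job done as asked, in the order asked, and still so for the second after the job is handed in, with the robot touching nothing.
It also fails if it takes over 54 s, if anything falls off the work surface, if the arm or the gripper's body presses on something with over 40 N, if the wrist force passes 120 N, or if a joint passes its speed limit or range.

### The arm

A 7-joint arm with a two-finger parallel gripper is mounted at the origin on the work surface. World frame = base frame: x ahead of the robot, y to its left, z up, the work surface at z = 0. Lengths are in m, angles in rad, forces in N, time in s.
With the tool pointing down it reaches from about 0.4 to 0.85 m from the base axis. Payload 10.4 kg.
Tool frame: the origin (TCP) lies at the very end of the fingers, on their centre line; the grasp point (between the pads) lies 19 mm behind it; z points along the fingers, y is the line along which they close (so a half turn about z gives the same grasp; the last joint's range is limited). The gripper opens to 87 mm and grips with 3 to 60 N. Pads are 19 mm wide; open, the fingers measure 117 mm over their backs; the gripper's body (75 mm by 190 mm) begins 51 mm behind the grasp point.
Start: joints at [1.205, 0.332, -0.065, 1.46, 0.022, 1.35, -0.088], TCP at [0.21, -0.589, 0.223] pointing down, gripper open.
Joint ranges: [-2.6, 2.6], [-0.5, 2.12], [-1.47, 1.34], [0.16, 2.42], [-1.27, 4.41], [0.06, 2.06], [-2.6, 2.6]. Speed limits (rad/s): [2.22, 2.22, 2.79, 2.79, 3.14, 3.14, 3.14].

### API

Orientations are given as a unit quaternion [x, y, z, w].
In Python, from bench import * gives the robot as it stands.
- The arm moves only by the tool carry_out, never from a script. Its argument "deltas" is a list of rows, each an object with "hand": the finger opening in mm, from 0 to 87; "dp": the shift along the tool's x, y, z each as a share of 250 mm, from -1 to 1, a list of three; "spin": the turn about the tool's z as a share of pi rad, from -1 to 1. In form: [{"hand": hand, "dp": [dx, dy, dz], "spin": spin}, ...]. A call has 1 to 20 rows; each row is the pose to reach, as a shift and turn from the pose commanded when the call began, along the tool's axes at that moment, turning the shorter way round; what a row does not reach only later rows make up. A row lasts 1/10 s, in which the tool goes at most 50 mm and 8.59 degrees, less where a joint would pass 70% of its speed; a pose out of reach is approached as far as the arm can. A call with a number of a shift or a turn outside -1 to 1 is refused whole. A call with a gripper value outside its range is refused whole. The fingers move at their own pace and stop on an object; "force" is the grip in N (left out, the last holds). Time passes only in rows, so rows that repeat a pose let the fingers close. It gives the time, the measured TCP pose, the force, the opening and the grip force at its end, in the units of the state.
- read_state(): the state, without advancing time (a new reading comes with each control period).
- camera(name): name is "scene" or "top" or "wrist"; returns the picture (480x640x3 uint8, red, green, blue); there is no depth.
- get_calibration(name): a dict with "fx", "fy", "cx", "cy" (pixels), "R" (3x3) and "t" (3): a world point X has camera coordinates R X + t; the wrist camera has in their place "mount" (4x4, takes a point from camera to tool coordinates, whose origin is the TCP and whose axes are the flange's). Camera axes: x right, y down, z forward; pixel columns grow to the right and rows downward; lengths in m; the calibration is good to about 2 mm. The wrist camera is an equidistant fisheye: a pixel r from the principal point sees the ray r / f radians off the axis. A picture is of the moment at which its call begins: read the wrist's pose just before it. get_calibration takes no time and is no camera call.
- close_job(): hands the job in; it is judged then, once.
The state is a dict: "time": time; "joint_positions": joint angles; "joint_vel": joint speeds; "joint_torque": joint torques, N m; "ee_pos": TCP position; "eef_rot": TCP orientation; "ft_force": force on the tool from outside, world axes, zero at the start; "torque": the same for the moment, N m; "width": finger opening in m; "grip_force": force on a finger pad.
Only numpy, scipy, OpenCV 4.12 (cv2) and the standard library are available. Lean on these libraries where they do the work, as an engineer would, in place of code of your own. Each camera call takes 0.05 s, during which the arm holds its last target. There are 200 camera calls.

## Working session

There is one attempt and no reset: what is moved stays moved. The work goes in short steps, Python scripts to look and compute and a tool call to move; the robot and the scene stay as the last step left them, time stands still between calls to the robot, and variables do not carry over. Pictures are saved under pics/ and viewed, at most 10 in all, crops included, and the job is handed in when it is done.

Besides the shell and the picture viewer there is one more tool, called as name(argument=value, ...), one argument or row to a line, values as JSON. carry_out: Moves the arm, as the interface text tells. Its arguments: {"type":"object","properties":{"deltas":{"type":"array","items":{"type":"object","properties":{"hand":{"type":"number"},"dp":{"type":"array","items":{"type":"number","minimum":-1,"maximum":1}},"spin":{"type":"number","minimum":-1,"maximum":1}}}},"force":{"type":"number"}},"required":["deltas"]}

```bash
mkdir -p pics
python3 - <<'E'
from bench import *
import cv2
s=read_state();print(s)
for n in("scene","top"):
    cv2.imwrite(f"pics/{n}0.png",camera(n)[:,:,::-1]);print(n,get_calibration(n))
print(get_calibration("wrist"))
E
```

```text
{'time': 0.0, 'joint_positions': array([ 1.20540272,  0.33285606, -0.06468342,  1.46089563,  0.02160383,
        1.34992633, -0.08851013]), 'joint_vel': array([-0.00077047, -0.00188019, -0.00043494,  0.00069046, -0.00173438,
        0.00034334, -0.00010687]), 'joint_torque': array([-9.29058333e-04, -6.23259258e+01,  2.39609292e-02, -3.89897919e+01,
       -6.15267176e-02,  3.96086345e-02,  1.30838575e-04]), 'ee_pos': array([ 0.20993251, -0.58828895,  0.2217856 ]), 'eef_rot': array([ 9.85347674e-01,  1.70556378e-01, -1.54611172e-04, -6.77523861e-04]), 'ft_force': array([ 0.04699972, -0.4452189 , -0.12153426]), 'torque': array([0.03679282, 0.00304313, 0.02087093]), 'grip_force': 0.0, 'width': 0.08664043823926151}
scene {'fx': 441.6183752927369, 'fy': 441.6183752927369, 'cx': 317.60282150248855, 'cy': 233.98515272044787, 'R': array([[-0.84190673,  0.53961488, -0.00297328],
       [ 0.45590337,  0.70833073, -0.53890602],
       [-0.28869564, -0.45506413, -0.84236065]]), 't': array([ 0.45340976, -0.14297357,  1.19103041])}
top {'fx': 495.46609820261244, 'fy': 495.46609820261244, 'cx': 318.3807853811428, 'cy': 223.7126718298051, 'R': array([[-0.01846508, -0.99980094,  0.00755824],
       [-0.9904541 ,  0.0172586 , -0.13675827],
       [ 0.13660061, -0.01001135, -0.99057561]]), 't': array([-0.07053146,  0.50409339,  1.44471856])}
{'fx': 371.64829954431775, 'fy': 371.64829954431775, 'cx': 319.0906217512485, 'cy': 238.70749774970778, 'mount': array([[ 4.98818539e-04, -9.61586384e-01, -2.74502054e-01,
         7.60114763e-02],
       [ 9.99999618e-01,  2.82795614e-04,  8.26536391e-04,
         4.67130953e-04],
       [-7.17158162e-04, -2.74502361e-01,  9.61586158e-01,
        -1.62233803e-01],
       [ 0.00000000e+00,  0.00000000e+00,  0.00000000e+00,
         1.00000000e+00]])}
```

View pics/top0.png

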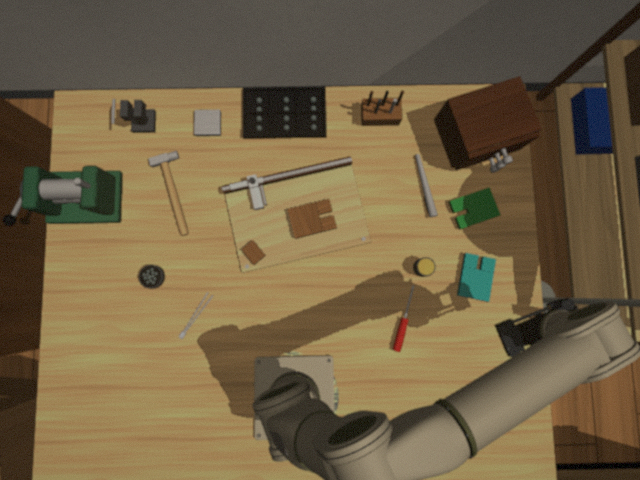

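View pics/scene0.png

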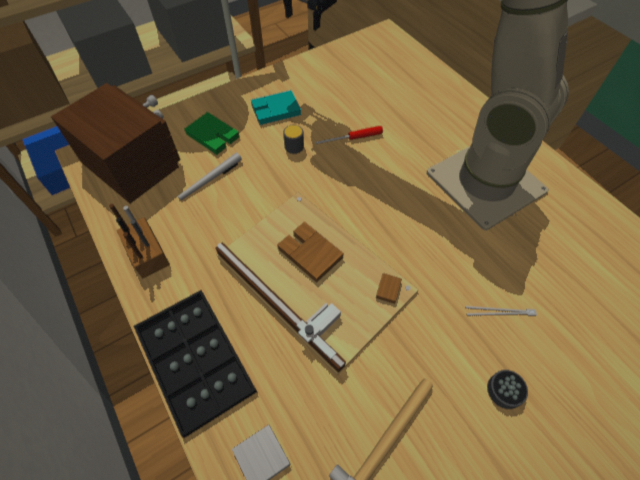

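The top view shows three pin-shaped blocks: a brown one at (312,218) on the board, a green one at (475,208) and a turquoise one at (477,277). The brown one fits: it is beech, lies on the jig, and its slot faces right (-y). The arm of the stop is at about (257,193), the offcut at (252,252), and the tins at (151,276) and (425,267). I'll confirm the pin in an enlarged crop.

Run:
```python
import cv2
a=cv2.imread("pics/top0.png")[145:280,215:375]
cv2.imwrite("pics/c1.png",cv2.resize(a,None,fx=4.4,fy=4.4,interpolation=cv2.INTER_CUBIC))
a=cv2.imread("pics/scene0.png")[190:375,210:425]
cv2.imwrite("pics/c2.png",cv2.resize(a,None,fx=3.2,fy=3.2,interpolation=cv2.INTER_CUBIC))
```

```text
(no output)
```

View pics/c1.png

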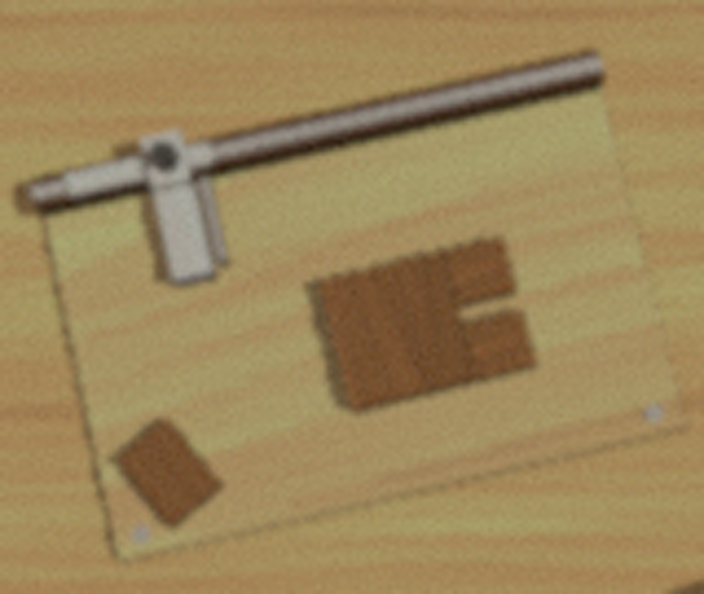

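View pics/c2.png

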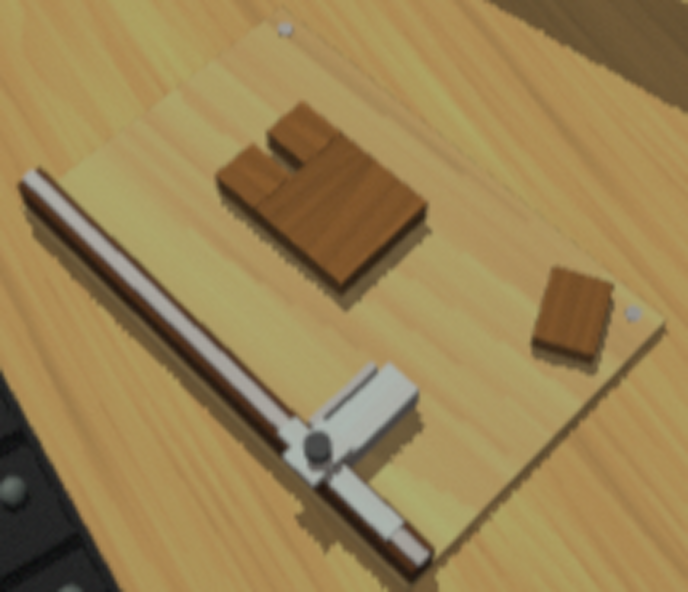

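The crops confirm the brown pin: slot to the right/-y, lying roughly parallel to the rail. The stop pad is a thin strip on the right of the aluminium arm. I'll fit the poses from corners in both views.

```bash
cat > h.py <<'E'
from bench import *
import numpy as np
from scipy.optimize import least_squares
def proj(X,c):
    p=X@c["R"].T+c["t"]; return np.c_[c["fx"]*p[:,0]/p[:,2]+c["cx"],c["fy"]*p[:,1]/p[:,2]+c["cy"]]
def W(p,L):
    L=np.array(L,float);c,s=np.cos(p[2]),np.sin(p[2])
    return np.c_[p[0]+c*L[:,0]-s*L[:,1],p[1]+s*L[:,0]+c*L[:,1],L[:,2]]
def top(P): return np.array(P,float)/4.4+[215,145]-.4
def sce(P): return np.array(P,float)/3.2+[210,190]-.35
def fit(Lt,Pt,Ls,Ps,p0):
    ct,cs=get_calibration("top"),get_calibration("scene")
    r=least_squares(lambda p:np.r_[(proj(W(p,Lt),ct)-top(Pt)).ravel(),(proj(W(p,Ls),cs)-sce(Ps)).ravel()],p0,loss="soft_l1")
    return r.x,r.fun.reshape(-1,2)
E
python3 - <<'E'
from h import *
np.set_printoptions(precision=4,suppress=True)
J,r=fit([[-.135,.2,.012],[-.135,-.2,.012],[.11,-.2,.044],[.132,-.2,.044]],[[118,560],[690,427],[603,83],[597,52]],
 [[-.135,-.2,.012],[-.135,.2,.012],[.132,-.2,.044]],[[268,15],[667,325],[20,183]],[.55,0,.2])
print("jig",J);print(r)
z=.036
P,r=fit([[.046,-.065,z],[-.046,-.065,z],[-.046,.065,z],[.046,.065,z]],[[500,237],[536,365],[357,410],[320,283]],
 [[-.046,-.065,z],[-.046,.065,z],[.046,.065,z],[.046,-.065,z]],[[303,102],[427,206],[341,272],[217,178]],[.5,0,.2])
print("pin",P);print(r)
c,s=np.cos(J[2]),np.sin(J[2]);R=np.array([[c,-s],[s,c]])
print("pin in jig",R.T@(P[:2]-J[:2]),P[2]-J[2])
for z in(.03,.038,.042):
    S=[]
    for cal,px in(("top",top([[228,262],[212,180]])),("scene",sce([[376,364]]))):
        cc=get_calibration(cal)
        for q in px:
            d=cc["R"].T@[(q[0]-cc["cx"])/cc["fx"],(q[1]-cc["cy"])/cc["fy"],1];o=-cc["R"].T@cc["t"]
            X=o+d*(z-o[2])/d[2];S.append(R.T@(X[:2]-J[:2]))
    print(z,np.array(S))
# offcut rough
cc=get_calibration("top")
for n,uv,z in(("off",(215+168/4.4,145+475/4.4),.03),("tall",(425,267),.06),("low",(151,276),.03)):
    d=cc["R"].T@[(uv[0]-cc["cx"])/cc["fx"],(uv[1]-cc["cy"])/cc["fy"],1];o=-cc["R"].T@cc["t"];X=o+d*(z-o[2])/d[2];print(n,X,R.T@(X[:2]-J[:2]))
E
```

```text
jig [ 0.5387 -0.0118  0.2105]
[[-0.9036 -0.0751]
 [-1.1281  0.016 ]
 [ 0.3023 -1.5077]
 [-0.0482 -1.3561]
 [ 4.6531 -2.978 ]
 [ 0.6742 -1.3461]
 [-1.5818 -0.2251]]
pin [ 0.521  -0.0595  0.2353]
[[ 0.4509 -0.7231]
 [ 0.0977 -0.4347]
 [-1.5052  0.188 ]
 [-0.6112 -0.5225]
 [ 0.0056 -0.9836]
 [ 0.786  -1.6755]
 [ 0.3126  3.1972]
 [-0.5375 -1.5115]]
pin in jig [-0.0273 -0.043 ] 0.024800827795376512
0.03 [[0.0446 0.0799]
 [0.103  0.0784]
 [0.0424 0.0818]]
0.038 [[0.043  0.0794]
 [0.1011 0.078 ]
 [0.0449 0.0842]]
0.042 [[0.0422 0.0792]
 [0.1002 0.0778]
 [0.0462 0.0854]]
off [0.4192 0.1156 0.03  ] [-0.0903  0.1495]
tall [ 0.367  -0.3867  0.06  ] [-0.2463 -0.3307]
low [0.3566 0.4163 0.03  ] [-0.0887  0.4566]
```

Fit: the pin sits at about (-27,-43) mm in the jig frame, yaw within about 1.4° of the rail. The pad face is at y≈80-84 mm. I'll approach high, on the near side.

carry_out(
  deltas=[
    {"hand": 60, "dp": [0.8, -0.8, 0], "spin": 0.042},
    {"hand": 60, "dp": [0.8, -0.8, 0], "spin": 0.042},
    {"hand": 60, "dp": [0.8, -0.8, 0], "spin": 0.042},
    {"hand": 60, "dp": [0.8, -0.8, 0], "spin": 0.042},
    {"hand": 60, "dp": [0.8, -0.8, 0], "spin": 0.042},
    {"hand": 60, "dp": [0.8, -0.8, 0], "spin": 0.042},
    {"hand": 60, "dp": [0.8, -0.8, 0], "spin": 0.042},
  ],
)

```text
time: 0.8
ee_pos: [0.3336, -0.3288, 0.2227]
eef_rot: [0.994, 0.109, 0.0, -0.0]
ft_force: [-0.9, -0.8, 0.8]
width: 0.0606
grip_force: 0.0
```

```bash
cat >> h.py <<'E'
J=np.array([.5387,-.0118,.2105])
from scipy.spatial.transform import Rotation as Ro
def where():
    s=read_state();R=Ro.from_quat(s["eef_rot"]).as_matrix();c,n=np.cos(J[2]),np.sin(J[2])
    d=s["ee_pos"][:2]-J[:2];F=s["ft_force"]
    print("t%.2f jig"%s["time"],np.round([c*d[0]+n*d[1],-n*d[0]+c*d[1],s["ee_pos"][2]],4),"yaw-rel %.4f"%(np.arctan2(R[1,0],R[0,0])-J[2]),"Fjig",np.round([c*F[0]+n*F[1],-n*F[0]+c*F[1],F[2]],2),"w",round(s["width"],3))
    return s,R
def go(x,y,z,yaw=0.):
    s,R=where();T=W(J,[[x,y,z]])[0]
    d=R.T@(T-s["ee_pos"]);a=np.arctan2(R[1,0],R[0,0])-J[2]
    print("dp",np.round(d/.25,3),"spin",round((a-yaw)/np.pi,4),"rows",np.linalg.norm(d)/.05)
E
python3 -c "
from h import *
go(-.105,-.043,.1)"
```

```text
t0.80 jig [-0.2668 -0.2672  0.2227] yaw-rel 0.0073 Fjig [-1.03 -0.58  0.77] w 0.061
dp [ 0.653 -0.892  0.492] spin 0.0023 rows 6.050101759180158
```

carry_out(
  deltas=[
    {"hand": 60, "dp": [0.65, -0.89, 0.49], "spin": 0.002},
    {"hand": 60, "dp": [0.65, -0.89, 0.49], "spin": 0.002},
    {"hand": 60, "dp": [0.65, -0.89, 0.49], "spin": 0.002},
    {"hand": 60, "dp": [0.65, -0.89, 0.49], "spin": 0.002},
    {"hand": 60, "dp": [0.65, -0.89, 0.49], "spin": 0.002},
    {"hand": 60, "dp": [0.65, -0.89, 0.49], "spin": 0.002},
    {"hand": 60, "dp": [0.65, -0.89, 0.49], "spin": 0.002},
    {"hand": 60, "dp": [0.65, -0.89, 0.49], "spin": 0.002},
    {"hand": 60, "dp": [0.65, -0.89, 0.49], "spin": 0.002},
  ],
)

```text
time: 1.7
ee_pos: [0.4434, -0.083, 0.1002]
eef_rot: [0.995, 0.101, -0.0, 0.0]
ft_force: [-0.5, -0.5, 0.8]
width: 0.0601
grip_force: 0.0
```

Run:
```python
from h import *
import cv2
go(-.105,-.043,.022)
cv2.imwrite("pics/w1.png",camera("wrist")[:,:,::-1])
```

```text
t1.70 jig [-0.1081 -0.0497  0.1002] yaw-rel -0.0078 Fjig [-0.54 -0.38  0.84] w 0.06
dp [ 0.012 -0.027  0.313] spin -0.0025 rows 1.57072013871634
```

View pics/w1.png

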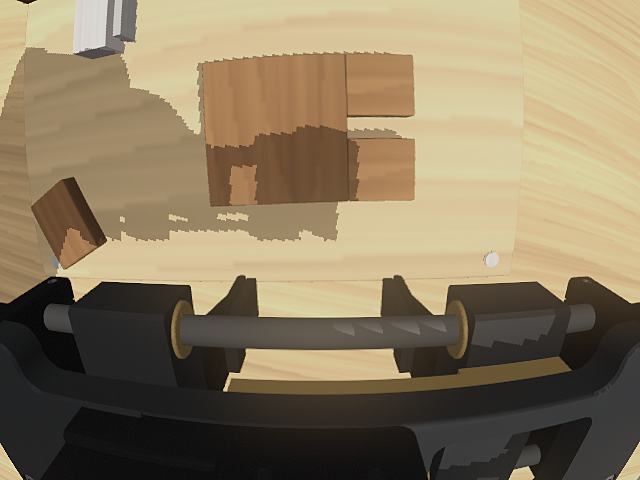

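The wrist view shows the pin's top corners at (198,63), (413,55), (414,199) and (211,206), the pad tip at (135,40), and the board's near edge from about (520,275) to the left. I'll refine the pin and pad from this view.

```bash
cat >> h.py <<'E'
def wray(uv,z,s):
    """wrist pixel -> jig xy at world height z"""
    c=get_calibration("wrist");M=c["mount"];R=Ro.from_quat(s["eef_rot"]).as_matrix()
    a=(np.array(uv,float)-[c["cx"],c["cy"]])/c["fx"];r=np.linalg.norm(a)
    d=R@M[:3,:3]@np.r_[a/r*np.sin(r),np.cos(r)];o=s["ee_pos"]+R@M[:3,3]
    X=(o+d*(z-o[2])/d[2])[:2]-J[:2];k,n=np.cos(J[2]),np.sin(J[2])
    return np.array([k*X[0]+n*X[1],-n*X[0]+k*X[1]])
E
python3 - <<'E'
from h import *
s,R=where()
for n,uv,z in(("a",(198,63),.036),("b",(413,55),.036),("nb",(414,199),.036),("na",(211,206),.036),("pad",(136,40),.04),("pad",(136,40),.036),("bd",(511,275),.012),("far r bd",(522,100),.012),("nl",(55,275),.012)):
    print(n,z,wray(uv,z,s).round(4))
E
```

```text
t1.75 jig [-0.1081 -0.0499  0.1004] yaw-rel -0.0085 Fjig [-0.38  0.22  0.44] w 0.06
a 0.036 [0.0172 0.0235]
b 0.036 [ 0.0198 -0.109 ]
nb 0.036 [-0.0711 -0.1107]
na 0.036 [-0.0744  0.0181]
pad 0.04 [0.0381 0.0658]
pad 0.036 [0.0393 0.0679]
bd 0.012 [-0.1349 -0.2037]
far r bd 0.012 [ 0.0011 -0.2003]
nl 0.012 [-0.1348  0.1824]
```

carry_out(
  deltas=[
    {"hand": 60, "dp": [0.01, -0.02, 0.15], "spin": -0.003},
    {"hand": 60, "dp": [0.01, -0.02, 0.25], "spin": -0.003},
    {"hand": 60, "dp": [0.01, -0.02, 0.312], "spin": -0.003},
    {"hand": 60, "dp": [0.01, -0.02, 0.312], "spin": -0.003},
    {"hand": 60, "dp": [0.01, -0.02, 0.312], "spin": -0.003},
  ],
)

```text
time: 2.25
ee_pos: [0.4452, -0.0771, 0.0227]
eef_rot: [0.994, 0.106, 0.0, 0.0]
ft_force: [0.8, -1.0, -0.1]
width: 0.0601
grip_force: 0.0
```

```bash
python3 -c "
from h import *
go(.0085,-.043,.022)"
```

```text
t2.25 jig [-0.1051 -0.0443  0.0227] yaw-rel 0.0018 Fjig [ 0.55 -1.11 -0.15] w 0.06
dp [ 0.454 -0.004  0.003] spin 0.0006 rows 2.2713509763823283
```

carry_out(
  deltas=[
    {"hand": 60, "dp": [0.03, 0, 0]},
    {"hand": 60, "dp": [0.06, 0, 0]},
    {"hand": 60, "dp": [0.09, 0, 0]},
    {"hand": 60, "dp": [0.12, 0, 0]},
    {"hand": 60, "dp": [0.15, 0, 0]},
    {"hand": 60, "dp": [0.18, 0, 0]},
    {"hand": 60, "dp": [0.21, 0, 0]},
    {"hand": 60, "dp": [0.24, 0, 0]},
    {"hand": 60, "dp": [0.27, 0, 0]},
    {"hand": 60, "dp": [0.3, 0, 0]},
    {"hand": 60, "dp": [0.33, 0, 0]},
    {"hand": 60, "dp": [0.36, 0, 0]},
    {"hand": 60, "dp": [0.38, 0, 0]},
    {"hand": 60, "dp": [0.4, 0, 0]},
    {"hand": 60, "dp": [0.41, 0, 0]},
    {"hand": 60, "dp": [0.41, 0, 0]},
  ],
)

```text
schema error: expected keys hand, dp, spin
```

```bash
python3 -c "
from h import *
go(.0085,-.043,.022)"
```

```text
t2.25 jig [-0.1051 -0.0443  0.0227] yaw-rel 0.0018 Fjig [ 0.55 -1.11 -0.15] w 0.06
dp [ 0.454 -0.004  0.003] spin 0.0006 rows 2.2713509763823283
```

carry_out(
  deltas=[
    {"hand": 60, "dp": [0.03, 0, 0], "spin": 0},
    {"hand": 60, "dp": [0.06, 0, 0], "spin": 0},
    {"hand": 60, "dp": [0.09, 0, 0], "spin": 0},
    {"hand": 60, "dp": [0.12, 0, 0], "spin": 0},
    {"hand": 60, "dp": [0.15, 0, 0], "spin": 0},
    {"hand": 60, "dp": [0.18, 0, 0], "spin": 0},
    {"hand": 60, "dp": [0.21, 0, 0], "spin": 0},
    {"hand": 60, "dp": [0.24, 0, 0], "spin": 0},
    {"hand": 60, "dp": [0.27, 0, 0], "spin": 0},
    {"hand": 60, "dp": [0.3, 0, 0], "spin": 0},
    {"hand": 60, "dp": [0.33, 0, 0], "spin": 0},
    {"hand": 60, "dp": [0.36, 0, 0], "spin": 0},
    {"hand": 60, "dp": [0.38, 0, 0], "spin": 0},
    {"hand": 60, "dp": [0.4, 0, 0], "spin": 0},
    {"hand": 60, "dp": [0.41, 0, 0], "spin": 0},
    {"hand": 60, "dp": [0.41, 0, 0], "spin": 0},
  ],
)

```text
time: 3.85
ee_pos: [0.5456, -0.0541, 0.0221]
eef_rot: [0.994, 0.107, 0.0, -0.0]
ft_force: [-0.5, -0.2, -0.0]
width: 0.0597
grip_force: 0.0
```

```bash
python3 -c "
from h import *
go(.0085,-.043,.022)"
```

```text
t3.85 jig [-0.002  -0.0428  0.0221] yaw-rel 0.0036 Fjig [-0.49 -0.15 -0.04] w 0.06
dp [0.042 0.001 0.   ] spin 0.0012 rows 0.21099566224575197
```

Now creep to the rail, watching the force.

carry_out(
  deltas=[
    {"hand": 60, "dp": [0.008, 0, 0], "spin": 0},
    {"hand": 60, "dp": [0.016, 0, 0], "spin": 0},
    {"hand": 60, "dp": [0.024, 0, 0], "spin": 0},
    {"hand": 60, "dp": [0.032, 0, 0], "spin": 0},
    {"hand": 60, "dp": [0.032, 0, 0], "spin": 0},
  ],
)

```text
time: 4.35
ee_pos: [0.5524, -0.0529, 0.0219]
eef_rot: [0.994, 0.107, -0.001, 0.0]
ft_force: [-4.6, -1.1, 3.8]
width: 0.0601
grip_force: 2.4
```

carry_out(
  deltas=[
    {"hand": 60, "dp": [0.004, 0, 0], "spin": 0},
    {"hand": 60, "dp": [0.008, 0, 0], "spin": 0},
    {"hand": 60, "dp": [0.008, 0, 0], "spin": 0},
  ],
)

```text
time: 4.65
ee_pos: [0.5525, -0.0529, 0.0216]
eef_rot: [0.994, 0.107, -0.003, 0.0]
ft_force: [-13.2, -2.4, 9.7]
width: 0.0602
grip_force: 6.8
```

```bash
python3 -c "
from h import *
go(.0085,-.043,.022)"
```

```text
t4.65 jig [ 0.0049 -0.0431  0.0216] yaw-rel 0.0032 Fjig [-13.38   0.42   9.69] w 0.06
dp [ 0.014 -0.    -0.002] spin 0.001 rows 0.07207184199733992
```

The pin is against the rail (13 N, no further motion). I'll back off, lift, turn 90° and go behind the slotted end.

carry_out(
  deltas=[
    {"hand": 60, "dp": [-0.03, 0, 0], "spin": 0},
    {"hand": 60, "dp": [-0.1, 0, 0], "spin": 0},
    {"hand": 60, "dp": [-0.1, 0, -0.2], "spin": 0},
    {"hand": 20, "dp": [-0.1, 0.05, -0.38], "spin": -0.05},
    {"hand": 20, "dp": [0, 0.3, -0.38], "spin": -0.1},
    {"hand": 20, "dp": [0.2, 0.45, -0.38], "spin": -0.5},
    {"hand": 20, "dp": [0.2, 0.45, -0.38], "spin": -0.5},
    {"hand": 20, "dp": [0.2, 0.45, -0.38], "spin": -0.5},
    {"hand": 20, "dp": [0.2, 0.45, -0.38], "spin": -0.5},
    {"hand": 20, "dp": [0.2, 0.45, -0.38], "spin": -0.5},
    {"hand": 20, "dp": [0.2, 0.45, -0.38], "spin": -0.5},
    {"hand": 20, "dp": [0.2, 0.45, -0.38], "spin": -0.5},
    {"hand": 20, "dp": [0.2, 0.45, -0.38], "spin": -0.5},
    {"hand": 20, "dp": [0.2, 0.45, -0.38], "spin": -0.5},
    {"hand": 20, "dp": [0.2, 0.45, -0.38], "spin": -0.5},
    {"hand": 20, "dp": [0.2, 0.45, -0.38], "spin": -0.5},
  ],
)

```text
time: 6.25
ee_pos: [0.6279, -0.1515, 0.1171]
eef_rot: [0.629, 0.778, 0.0, 0.0]
ft_force: [0.6, 0.6, -0.5]
width: 0.0199
grip_force: 0.0
```

Run:
```python
from h import *
import cv2
go(.062,-.142,.022,np.pi/2)
cv2.imwrite("pics/w2.png",camera("wrist")[:,:,::-1])
```

```text
t6.25 jig [ 0.058  -0.1553  0.1171] yaw-rel 1.5718 Fjig [ 0.71  0.42 -0.5 ] w 0.02
dp [0.053 0.016 0.38 ] spin 0.0003 rows 1.9223829094141947
```

View pics/w2.png

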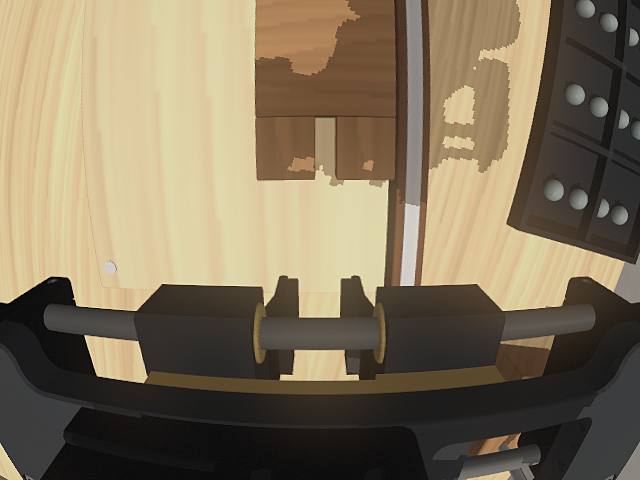

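The wrist view shows the pin flush along the rail: its side runs along col 396, its slotted end is at row 180, and the slot is at cols 315-336.

Run:
```python
from h import *
s,R=where()
for uv,z in(((257,181),.036),((396,180),.036),((396,20),.036),((326,180),.036),((257,20),.036)):
    print(wray(uv,z,s).round(4))
```

```text
t6.30 jig [ 0.058  -0.1552  0.1171] yaw-rel 1.5721 Fjig [-0.37 -0.45  0.66] w 0.02
[ 0.0177 -0.1103]
[ 0.1101 -0.1092]
[ 0.1093 -0.0002]
[ 0.0634 -0.1099]
[ 0.018  -0.0012]
```

carry_out(
  deltas=[
    {"hand": 20, "dp": [0.03, 0.03, 0.15], "spin": 0},
    {"hand": 20, "dp": [0.05, 0.03, 0.3], "spin": 0},
    {"hand": 20, "dp": [0.05, 0.03, 0.38], "spin": 0},
    {"hand": 20, "dp": [0.05, 0.03, 0.38], "spin": 0},
    {"hand": 20, "dp": [0.05, 0.03, 0.38], "spin": 0},
  ],
)

```text
time: 6.8
ee_pos: [0.6328, -0.1377, 0.0228]
eef_rot: [0.628, 0.778, 0.0, 0.0]
ft_force: [-0.6, -0.1, 0.3]
width: 0.02
grip_force: 0.0
```

```bash
python3 -c "
from h import *
go(.066,-.0695,.022,np.pi/2)"
```

```text
t6.80 jig [ 0.0657 -0.1428  0.0228] yaw-rel 1.5734 Fjig [-0.58  0.01  0.34] w 0.02
dp [0.293 0.002 0.003] spin 0.0008 rows 1.4661338538347526
```

carry_out(
  deltas=[
    {"hand": 20, "dp": [0.03, 0, 0], "spin": 0},
    {"hand": 20, "dp": [0.06, 0, 0], "spin": 0},
    {"hand": 20, "dp": [0.08, 0, 0], "spin": 0},
    {"hand": 20, "dp": [0.1, 0, 0], "spin": 0},
    {"hand": 20, "dp": [0.12, 0.001, 0], "spin": 0},
    {"hand": 20, "dp": [0.14, 0.001, 0], "spin": 0},
    {"hand": 20, "dp": [0.16, 0.001, 0], "spin": 0},
    {"hand": 20, "dp": [0.18, 0.002, 0], "spin": 0},
    {"hand": 20, "dp": [0.2, 0.002, 0], "spin": 0},
    {"hand": 20, "dp": [0.22, 0.002, 0], "spin": 0},
    {"hand": 20, "dp": [0.235, 0.002, 0], "spin": 0},
    {"hand": 20, "dp": [0.24, 0.002, 0], "spin": 0},
    {"hand": 20, "dp": [0.24, 0.002, 0], "spin": 0},
  ],
)

```text
time: 8.1
ee_pos: [0.6199, -0.0783, 0.0219]
eef_rot: [0.627, 0.779, 0.0, -0.0]
ft_force: [0.7, 0.2, -0.1]
width: 0.0203
grip_force: 0.0
```

Run:
```python
from h import *
import cv2
s,R=where()
w=camera("wrist");t=camera("top")[145:280,215:375];sc=camera("scene")[190:375,210:425]
f=lambda a,h:cv2.resize(a,(int(a.shape[1]*h/a.shape[0]),h),interpolation=cv2.INTER_CUBIC)
o=np.hstack([f(w[:330],290),f(sc,290)])[:, :800]
cv2.imwrite("pics/m3.png",o[:,:,::-1]);cv2.imwrite("pics/w3.png",w[:,:,::-1]);print(o.shape)
```

```text
t8.10 jig [ 0.0655 -0.082   0.0219] yaw-rel 1.5749 Fjig [ 0.7   0.04 -0.05] w 0.02
(290, 800, 3)
```

View pics/w3.png

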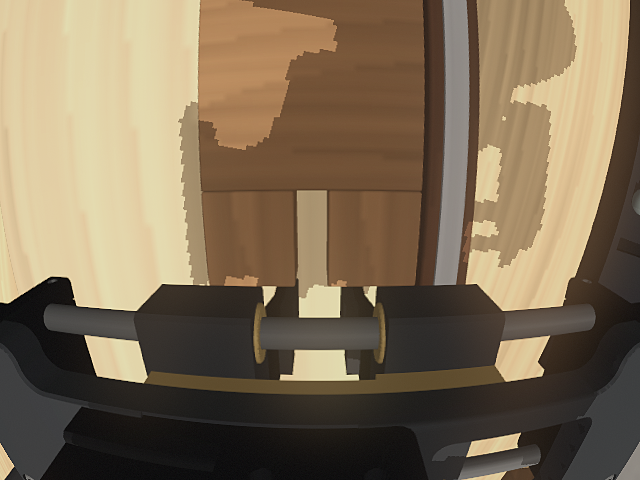

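The pin is still flush (side along col ~422) and both fingers are behind the legs. Now I'll creep up and feel for the pad.

carry_out(
  deltas=[
    {"hand": 20, "dp": [0.005, 0, 0], "spin": 0},
    {"hand": 20, "dp": [0.01, 0, 0], "spin": 0},
    {"hand": 20, "dp": [0.015, 0.001, 0], "spin": 0},
    {"hand": 20, "dp": [0.02, 0.001, 0], "spin": 0},
  ],
)

```text
time: 8.65
ee_pos: [0.619, -0.0743, 0.0219]
eef_rot: [0.628, 0.778, -0.0, -0.0]
ft_force: [-1.0, -1.1, -0.2]
width: 0.0203
grip_force: 0.9
```

```bash
cat >> h.py <<'E'
def feel(n=8):
    c,k=np.cos(J[2]),np.sin(J[2]);A=[]
    for _ in range(n): camera("wrist");F=read_state()["ft_force"];A.append([c*F[0]+k*F[1],-k*F[0]+c*F[1],F[2]])
    print("mean F",np.mean(A,0).round(2),"sd",np.std(A,0).round(2)); where()
E
python3 -c "
from h import *
feel()"
```

```text
mean F [-0.77 -0.79 -0.17] sd [0.46 0.45 0.44]
t9.05 jig [ 0.0659 -0.0776  0.0221] yaw-rel 1.5743 Fjig [-1.4  -0.21  0.5 ] w 0.02
```

carry_out(
  deltas=[
    {"hand": 20, "dp": [0.004, 0, 0], "spin": 0},
    {"hand": 20, "dp": [0.008, 0, 0], "spin": 0},
    {"hand": 20, "dp": [0.012, 0, 0], "spin": 0},
  ],
)

```text
time: 9.35
ee_pos: [0.6187, -0.0711, 0.0221]
eef_rot: [0.628, 0.779, -0.0, 0.0]
ft_force: [-0.6, -2.2, -0.0]
width: 0.0201
grip_force: 0.8
```

```bash
python3 -c "
from h import *
feel()"
```

```text
mean F [-0.33 -0.58  0.01] sd [0.4  0.33 0.44]
t9.75 jig [ 0.0659 -0.0745  0.0221] yaw-rel 1.5744 Fjig [-0.54 -0.9  -0.21] w 0.02
```

carry_out(
  deltas=[
    {"hand": 20, "dp": [0.004, 0, 0], "spin": 0},
    {"hand": 20, "dp": [0.008, 0, 0], "spin": 0},
    {"hand": 20, "dp": [0.012, 0, 0], "spin": 0},
  ],
)

```text
time: 10.05
ee_pos: [0.6181, -0.0683, 0.0221]
eef_rot: [0.628, 0.779, -0.0, 0.0]
ft_force: [0.5, -1.9, 0.7]
width: 0.02
grip_force: 0.9
```

Run:
```python
from h import *
feel()
import cv2
t=camera("top")[165:215,235:330];sc=camera("scene")[255:345,270:390]
f=lambda a,k:cv2.resize(a,None,fx=k,fy=k,interpolation=cv2.INTER_CUBIC)
a,b=f(t,4.2),f(sc,3.3);h=min(a.shape[0],b.shape[0]);
h=max(a.shape[0],b.shape[0]);p=lambda x:np.vstack([x,np.zeros((h-x.shape[0],x.shape[1],3),np.uint8)])
cv2.imwrite("pics/c4.png",np.hstack([p(a),p(b)])[:,:,::-1])
```

```text
mean F [-0.29 -1.04  0.32] sd [0.37 0.64 0.6 ]
t10.45 jig [ 0.0658 -0.0715  0.022 ] yaw-rel 1.5744 Fjig [ 0.16 -0.84  0.03] w 0.02
```

View pics/c4.png

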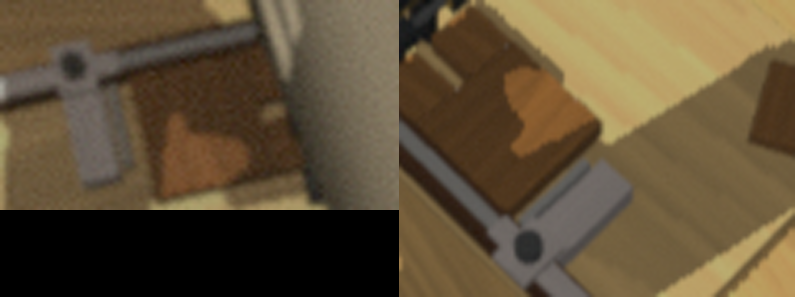

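The crop shows a gap of a few mm between the pin's end (left part, col ~140; right part, about (520,210)) and the pad (col ~128), so there is no contact yet. Creep on.

carry_out(
  deltas=[
    {"hand": 20, "dp": [0.004, 0, 0], "spin": 0},
    {"hand": 20, "dp": [0.008, 0, 0], "spin": 0},
    {"hand": 20, "dp": [0.012, 0, 0], "spin": 0},
    {"hand": 20, "dp": [0.016, 0, 0], "spin": 0},
  ],
)

```text
time: 10.95
ee_pos: [0.6172, -0.0643, 0.0221]
eef_rot: [0.628, 0.779, -0.0, 0.0]
ft_force: [-0.4, -1.3, -0.0]
width: 0.0197
grip_force: 0.8
```

```bash
python3 -c "
from h import *
feel(10)"
```

```text
mean F [ 0.22 -0.41 -0.17] sd [0.64 0.87 0.44]
t11.45 jig [ 0.0658 -0.0675  0.022 ] yaw-rel 1.5744 Fjig [0.77 0.21 0.14] w 0.02
```

carry_out(
  deltas=[
    {"hand": 20, "dp": [0.004, 0, 0], "spin": 0},
    {"hand": 20, "dp": [0.008, 0, 0], "spin": 0},
  ],
)

```text
time: 11.65
ee_pos: [0.6168, -0.0626, 0.0221]
eef_rot: [0.628, 0.778, -0.0, 0.0]
ft_force: [0.2, -0.9, -0.3]
width: 0.0196
grip_force: 0.7
```

```bash
python3 -c "
from h import *
feel(10)"
```

```text
mean F [-0.03 -0.63 -0.04] sd [0.54 0.49 0.45]
t12.15 jig [ 0.0658 -0.0657  0.022 ] yaw-rel 1.5743 Fjig [-0.22 -0.11 -0.47] w 0.02
```

carry_out(
  deltas=[
    {"hand": 20, "dp": [0.004, 0, 0], "spin": 0},
    {"hand": 20, "dp": [0.008, 0, 0], "spin": 0},
  ],
)

```text
time: 12.35
ee_pos: [0.6163, -0.0604, 0.022]
eef_rot: [0.628, 0.779, -0.0, 0.0]
ft_force: [0.4, -1.3, -0.3]
width: 0.02
grip_force: 0.6
```

```bash
python3 -c "
from h import *
feel(10)"
```

```text
mean F [ 0.22 -0.22  0.01] sd [0.35 0.38 0.45]
t12.85 jig [ 0.0658 -0.0635  0.0221] yaw-rel 1.5744 Fjig [ 0.16 -0.    0.69] w 0.02
```

carry_out(
  deltas=[
    {"hand": 20, "dp": [0.004, 0, 0], "spin": 0},
    {"hand": 20, "dp": [0.008, 0, 0], "spin": 0},
  ],
)

```text
time: 13.05
ee_pos: [0.616, -0.0588, 0.0221]
eef_rot: [0.628, 0.778, -0.0, 0.0]
ft_force: [1.2, -1.6, -0.9]
width: 0.0202
grip_force: 0.8
```

```bash
python3 -c "
from h import *
feel(8)"
```

```text
mean F [ 0.05 -1.31  0.03] sd [0.65 0.43 0.43]
t13.45 jig [ 0.0658 -0.0618  0.0221] yaw-rel 1.5742 Fjig [ 0.3  -0.87  0.01] w 0.02
```

carry_out(
  deltas=[
    {"hand": 20, "dp": [0.003, 0, 0], "spin": 0},
    {"hand": 20, "dp": [0.006, 0, 0], "spin": 0},
  ],
)

```text
time: 13.65
ee_pos: [0.6156, -0.0571, 0.0221]
eef_rot: [0.628, 0.779, -0.0, 0.0]
ft_force: [-0.1, -2.4, 0.0]
width: 0.0203
grip_force: 1.1
```

```bash
python3 -c "
from h import *
feel(8);print(read_state()['grip_force'])"
```

```text
mean F [-0.12 -1.83  0.2 ] sd [0.52 0.4  0.53]
t14.05 jig [ 0.0658 -0.0602  0.0221] yaw-rel 1.5743 Fjig [ 0.71 -1.54  0.48] w 0.02
0.8944422751665115
```

The static force is now rising, so the pad is yielding. One more small step to confirm.

carry_out(
  deltas=[
    {"hand": 20, "dp": [0.002, 0, 0], "spin": 0},
    {"hand": 20, "dp": [0.004, 0, 0], "spin": 0},
  ],
)

```text
time: 14.25
ee_pos: [0.6154, -0.0561, 0.0221]
eef_rot: [0.628, 0.779, -0.0, 0.0]
ft_force: [0.3, -2.4, 0.0]
width: 0.0197
grip_force: 1.3
```

Run:
```python
from h import *
feel(8)
import cv2
t=camera("top")[165:215,235:330];sc=camera("scene")[255:345,270:390]
f=lambda a,k:cv2.resize(a,None,fx=k,fy=k,interpolation=cv2.INTER_CUBIC)
a,b=f(t,4.2),f(sc,3.3)
h=max(a.shape[0],b.shape[0]);p=lambda x:np.vstack([x,np.zeros((h-x.shape[0],x.shape[1],3),np.uint8)])
cv2.imwrite("pics/c5.png",np.hstack([p(a),p(b)])[:,:,::-1])
```

```text
mean F [ 0.33 -2.16  0.4 ] sd [0.14 0.41 0.4 ]
t14.65 jig [ 0.0658 -0.0592  0.0221] yaw-rel 1.5743 Fjig [ 0.52 -2.37 -0.3 ] w 0.02
```

View pics/c5.png

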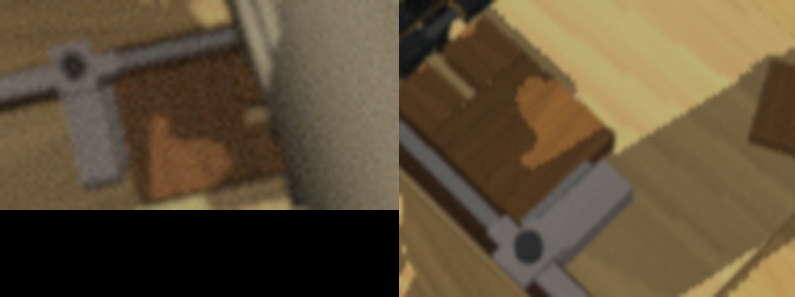

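The pin's plain end now meets the pad in both views, and the force grew in the way of a spring to about 2 N. I'll withdraw straight back gently, then lift clear.

carry_out(
  deltas=[
    {"hand": 20, "dp": [-0.005, 0, 0], "spin": 0},
    {"hand": 20, "dp": [-0.01, 0, 0], "spin": 0},
    {"hand": 20, "dp": [-0.015, 0, 0], "spin": 0},
    {"hand": 20, "dp": [-0.02, 0, 0], "spin": 0},
    {"hand": 20, "dp": [-0.04, 0, 0], "spin": 0},
    {"hand": 20, "dp": [-0.08, 0, 0], "spin": 0},
    {"hand": 20, "dp": [-0.12, 0, 0], "spin": 0},
    {"hand": 20, "dp": [-0.18, 0, -0.1], "spin": 0},
    {"hand": 20, "dp": [-0.25, 0, -0.25], "spin": 0},
    {"hand": 20, "dp": [-0.28, 0, -0.4], "spin": 0},
    {"hand": 20, "dp": [-0.28, 0, -0.4], "spin": 0},
    {"hand": 20, "dp": [-0.28, 0, -0.4], "spin": 0},
  ],
)

```text
time: 15.95
ee_pos: [0.6306, -0.1255, 0.1227]
eef_rot: [0.628, 0.778, 0.0, 0.001]
ft_force: [0.8, 0.5, -1.6]
width: 0.0202
grip_force: 0.0
```

Run:
```python
from h import *
import cv2
where()
w=camera("wrist");sc=camera("scene")[240:345,250:420];cv2.imwrite("pics/w4f.png",w[:,:,::-1])
w=cv2.resize(w[:300,180:460],None,fx=1.5,fy=1.5);b=cv2.resize(sc,None,fx=2.2,fy=2.2,interpolation=cv2.INTER_CUBIC)
b=np.vstack([b,np.zeros((w.shape[0]-b.shape[0],b.shape[1],3),np.uint8)])
o=np.hstack([w,b]);print(o.shape);cv2.imwrite("pics/c6.png",o[:,:,::-1])
```

```text
t15.95 jig [ 0.0662 -0.1304  0.1227] yaw-rel 1.5730 Fjig [ 0.86  0.33 -1.63] w 0.02
(450, 794, 3)
```

View pics/c6.png

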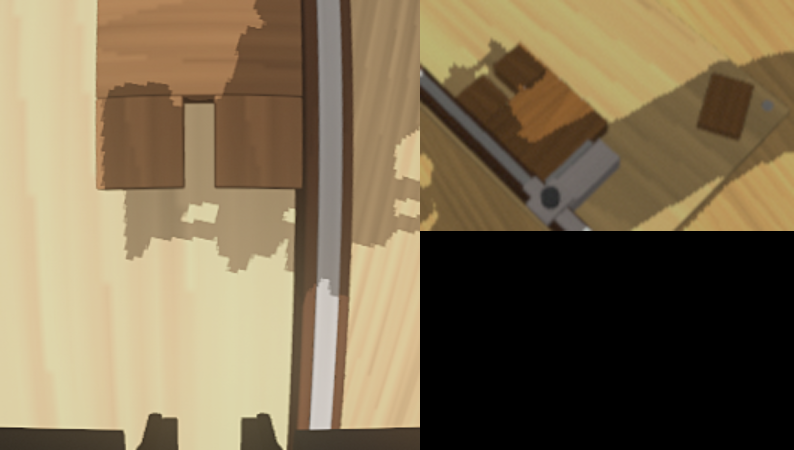

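The pin lies along the rail (crop col 302) with no visible gap, its slotted end is square at row 187, and the plain end is against the pad in the scene view. Numeric check of the end position and squareness:

Run:
```python
from h import *
s,R=where()
for u in((244.7,124.9),(381.3,124.9),(382,3.3),(244.7,3.3)): print(wray(u,.036,s).round(4))
```

```text
t16.05 jig [ 0.0653 -0.1293  0.1208] yaw-rel 1.5742 Fjig [ 1.02 -0.52  0.68] w 0.02
[ 0.0163 -0.0467]
[ 0.1068 -0.0467]
[0.1074 0.0389]
[0.0154 0.0392]
```

Run:
```python
from h import *
import cv2
for _ in range(4): camera("wrist")
s,R=where();w=camera("wrist");cv2.imwrite("pics/w5.png",w[:,:,::-1])
g=cv2.GaussianBlur(w,(1,5),0).astype(int)
for v in(5,30,60,90,115,135,150): print(v,[tuple(int(x) for x in g[v,u])[:2] for u in range(374,396,1)])
# predicted columns for pin side flush with rail: where do rail top edge z=.044 and z=.036, z=.012 at x=.110 fall
from scipy.optimize import fsolve
for v in(30,115,150):
    print(v,[round(float(min(np.arange(360,400,.1),key=lambda u:abs(wray((u,v),z,s)[0]-x))),1) for x,z in((.110,.044),(.110,.036),(.108,.036),(.110,.012))])
col=w[:,260].astype(int).sum(1);print("end rows",[(r,int(col[r])) for r in range(115,135)])
```

```text
t16.25 jig [ 0.0656 -0.1288  0.121 ] yaw-rel 1.5748 Fjig [-0.12 -0.78  0.1 ] w 0.02
5 [(111, 79), (111, 80), (111, 81), (111, 79), (111, 80), (110, 80), (111, 80), (114, 82), (107, 78), (48, 35), (53, 38), (66, 46), (74, 51), (77, 53), (76, 52), (76, 52), (77, 53), (76, 52), (75, 50), (70, 52), (124, 120), (148, 144)]
30 [(115, 84), (115, 83), (115, 84), (115, 83), (115, 83), (115, 83), (115, 84), (116, 85), (119, 86), (89, 65), (46, 33), (57, 40), (69, 48), (76, 52), (77, 53), (75, 52), (75, 53), (76, 52), (75, 52), (74, 48), (70, 57), (147, 143)]
60 [(106, 77), (106, 76), (106, 76), (106, 76), (106, 77), (106, 77), (106, 77), (107, 77), (109, 78), (113, 81), (46, 34), (51, 38), (65, 45), (74, 51), (77, 54), (74, 52), (75, 52), (75, 53), (74, 53), (74, 51), (72, 52), (118, 114)]
90 [(114, 84), (114, 83), (113, 83), (112, 82), (111, 81), (112, 82), (112, 82), (112, 83), (115, 85), (104, 76), (49, 37), (55, 41), (64, 46), (73, 52), (77, 54), (76, 54), (75, 54), (78, 55), (80, 57), (81, 56), (77, 55), (111, 106)]
115 [(115, 86), (115, 85), (115, 85), (114, 85), (114, 85), (114, 84), (1
[... 253 characters left out ...]
 52), (67, 53), (66, 52), (65, 52), (67, 53), (75, 58), (81, 61), (86, 64), (86, 64), (86, 63), (86, 63), (87, 65), (85, 60), (92, 77), (126, 122)]
150 [(201, 188), (203, 192), (165, 142), (168, 145), (139, 118), (59, 47), (70, 56), (72, 58), (72, 58), (72, 58), (70, 57), (75, 60), (83, 64), (90, 68), (90, 67), (90, 68), (90, 67), (90, 68), (90, 67), (88, 62), (97, 88), (141, 136)]
30 [388.0, 385.8, 382.9, 380.1]Traceback (most recent call last):
  File "<stdin>", line 10, in <module>
  File "<stdin>", line 10, in <lambda>
  File "h.py", line 28, in wray
    c=get_calibration("wrist");M=c["mount"];R=Ro.from_quat(s["eef_rot"]).as_matrix()
ValueError: time passes only in moves, steps and waits
```

Edge profiles show a constant pin-to-rail-edge offset (2.1–2.6 px over the visible length). That is flush and parallel to the rail, within about 0.4 mm. The end is bearing on the pad and the gripper is clear, so I'm handing in.

```bash
python3 -c "
from bench import *
print(close_job())"
```

```text
the job is handed in; nothing more can be done
None
```

I handed the job in at about 16 s: by the camera check the pin is flush with the back rail (within about 0.4 mm), with its plain end against the sprung pad after a press of about 2 N. I never went near the stop with the gripper or near the offcut and tins, but whether the pad still bears after I let go is judged from the pictures and the earlier force rise, not measured.

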